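# Change the sanding sleeve on the spindle sander

### The job

Change the sleeve on the little spindle sander: first draw the used sleeve up off its drum and slide it all the way down onto the empty storage peg, then take the loose sleeve of the same size that stands on the bench and push it onto the bare drum until it sits fully home on the deck. Leave the smaller sleeve, the sleeve already stored on the other peg, the dust nozzle and the sanding block where they are.

Things in the scene. Friction and masses are not known exactly. Their poses are not given: they have to be found in the camera images.
- sleeve_used_centre (a point): centre (half-way up) of the used sanding sleeve: a plain brown rigid tube, open at both ends, 70 mm long, 47 mm outside, 41 mm bore (wall 3 mm), 55 to 115 g. It starts upright on the sander's drum, foot on the deck. Its z axis runs along the tube
- sleeve_new_centre (a point): centre (half-way up) of the new sanding sleeve: a tube of the same size and look as the used one (70 mm long, 47 mm outside, 41 mm bore, 55 to 115 g), starting upright on the bench top, near the dust nozzle. Its z axis runs along the tube
- sleeve_used: the same used sleeve; origin at the centre of its lower end, 35 mm below its centre
- sleeve_new: the same new sleeve; origin at the centre of its lower end, 35 mm below its centre
- sleeve_small_centre (a point): centre of a smaller sleeve that is not needed: tube 70 mm long, 34 mm outside, 28 mm bore, upright on the bench, loose; leave it alone
- sleeve_stored_centre (a point): centre of a third large sleeve (70 mm long, 47 mm outside) already stored, loose, over the full storage peg; leave it alone
- drum_foot (a point): on the axis of the sander's upright black drum, at deck level; frame axes as the sander's, z up. Drum 38 mm in diameter, 60 mm high over the deck, its top 6 mm tapering to 29 mm, with a nut 10 mm across and 4 mm high on top. Sprung pads half-way up, 2.5 mm proud, grip the bore: 3 to 8 N draws a sleeve off, 3 to 15 N pushes it past them; it will not slide home by its own weight
- sander: the spindle sander, fixed to the bench: a low grey housing with a metal deck of 156 x 136 mm (x by y), 45 mm above the bench. Origin under its centre; the drum stands in the middle of the deck. x points from the drum to the dust hood, y along the hood's width, z up
- hood (a point): middle of the top edge of the black dust hood, a thin upright wall on the sander's deck, 110 mm wide along the sander's y and 45 mm high over the deck, its face 66 mm from the drum axis. At both ends a cheek 30 mm high reaches 30 mm back towards the drum (y = +-53 mm, x = 38 to 68 mm). The drum's y sides are otherwise open
- peg_empty_seat (a point): on the axis of the empty storage peg (fixed), at the top of its round wooden base (76 mm across, 14 mm high), on which a sleeve slid fully down rests. The upright wooden peg is 37 mm in diameter and 55 mm high over the base, its top 6 mm tapering to 28 mm; a sleeve slides down freely. z up
- peg_full_seat (a point): the same point of an identical fixed peg that already carries the stored sleeve
- nozzle_centre (a point): centre of a black dust nozzle, standing loose on the bench 95 mm from the new sleeve's axis: 53 mm in diameter, 134 mm high, taller than the sleeves; leave it standing
- sanding_block_centre (a point): centre of a loose wooden sanding block lying at the back of the bench, 64 x 106 x 30 mm (x, y, z); leave it alone
Not all that is in view belongs to the job. What is shaped like the sleeve_used but red or turquoise is not meant.

How it is judged (in metres and radians):
On the way, in this order (a step that is already met when the one before it is completed fails the run):
1. the used sleeve stands fully down on the formerly empty storage peg, let go, while the new sleeve is not yet on the drum (horizontal distance between sleeve_used and peg_empty_seat below 0.005 m and z of sleeve_used in the frame of peg_empty_seat between -0.004 and 0.004 m and angle between sleeve_used's own z axis and vertical below 0.08 rad and linear speed of sleeve_used below 0.02 m/s and contact force between the fingers and sleeve_used below 0.05 N and horizontal distance between sleeve_new and drum_foot above 0.03 m), for 0.2 s.
2. the new sleeve is fully home on the drum (horizontal distance between sleeve_new and drum_foot below 0.005 m and z of sleeve_new in the frame of drum_foot between -0.004 and 0.004 m and angle between sleeve_new's own z axis and vertical below 0.08 rad), for 0.2 s.
At the end, for the whole second after the job is handed in: the used sleeve is over the formerly empty peg and the new sleeve over the drum, each upright (within 0.08 rad), within 5 mm of the axis and with its lower end within 4 mm of the base or deck, both at rest and released (all of step 2 and horizontal distance between sleeve_used and peg_empty_seat below 0.005 m and z of sleeve_used in the frame of peg_empty_seat between -0.004 and 0.004 m and angle between sleeve_used's own z axis and vertical below 0.08 rad and linear speed of each of sleeve_used, sleeve_new below 0.02 m/s and contact force between the fingers and sleeve_used below 0.05 N and contact force between the fingers and sleeve_new below 0.05 N); the robot touches nothing.
It fails at once if the smaller sleeve shifted or tipped (its centre moves over 20 mm) (distance of sleeve_small_centre from where it was at the start of the episode above 0.02 m).
It fails at once if the stored sleeve pulled up or shifted (over 20 mm) (distance of sleeve_stored_centre from where it was at the start of the episode above 0.02 m).
It fails at once if the dust nozzle knocked over or shifted (over 20 mm) (distance of nozzle_centre from where it was at the start of the episode above 0.02 m).
It fails at once if the sanding block shifted (over 20 mm) (distance of sanding_block_centre from where it was at the start of the episode above 0.02 m).
It also fails if it takes over 72 s, if anything falls off the work surface, if the arm or the gripper's body presses on something with over 40 N, if the wrist force passes 120 N, or if a joint passes its speed limit or range.

### The arm

A 6-joint arm with a two-finger parallel gripper is mounted at the origin on a cart in front of the work surface, level with it; the furniture and walls round the work are solid. World frame = base frame: x ahead of the robot, y to its left, z up, the work surface at z = 0. Lengths are in m, angles in degrees, forces in N, time in s.
With the tool pointing down it reaches from about 0.25 to 0.85 m from the base axis. Payload 12.5 kg.
Tool frame: the origin (TCP) lies midway between the tips of the shut fingers; the grasp point (between the pads) lies 19 mm behind it (grip_depth is the z of the grasp point in the tool frame, in m); z points along the fingers, y is the line along which they close (so a half turn about z gives the same grasp; the last joint's range is limited). The gripper opens to 93 mm and grips with 3 to 60 N. Pads are 15 mm wide; open, the fingers measure 128 mm over their backs; the gripper's body (75 mm by 188 mm) begins 65 mm behind the grasp point.
Start: joints at [59.439, 20.094, 94.641, -0, 65.266, -4.847], TCP at [0.239, 0.496, 0.219] pointing down, gripper open.
Joint ranges: [-157.81, 157.81], [-45, 120.19], [0.68, 151.7], [-89.99, 269.99], [4.06, 180], [-164.3, 164.3]. Speed limits (degrees/s): [127.2, 127.2, 159.86, 180, 180, 180].

### API

Orientations are given as [roll, pitch, yaw] about the fixed x, y, z axes, in that order (R = Rz(yaw) Ry(pitch) Rx(roll)).
In Python, from workcell import read_state, read_camera, camera_info, sign_off, grip_depth gives the robot as it stands.
- The arm moves only by the tool drive_tool, never from a script. Its argument "motion" is a list of rows, each a list of 4 numbers: the shift along the tool's x, y, z in cm, then the turn about the tool's z in degrees. In form: [[x, y, z, turn], ...]. A call has exactly 5 rows; each row shifts and turns the commanded pose from where the row before left it, along the tool's axes as they then stand; what a row does not reach is not made up. A row lasts 1/12 s, in which the tool goes at most 41.7 mm and 7.16 degrees, less where a joint would pass 70% of its speed; a pose out of reach is approached as far as the arm can. A call is refused whole if a number of a shift passes 4.17 or a number of a turn 7.16, either way. A call with a gripper value outside its range is refused whole. "grip" is the closure in counts, from 0 (fully open) to 255 (shut), set as the call begins (left out, the last holds). The fingers move at their own pace and stop on an object; "grip_force" is the grip in N (left out, the last holds). Time passes only in rows, so rows that do not move let the fingers close, or fill a call up. It gives the time, the measured TCP pose, the force, the opening and the grip force at its end, in the units of the state.
- read_state(): the state, without advancing time (a new reading comes with each control period).
- read_camera(name): name is "scene" or "top"; returns (picture, depth): 420x560x3 uint8, red, green, blue; 420x560 float32, m along the optical axis (not along the pixel's ray), 0 where there is no reading.
- camera_info(name): a dict with "fx", "fy", "cx", "cy" (pixels), "xyz" and "orientation" of the camera in the world. Camera axes: x right, y up, looking along -z (the intrinsics and any distortion apply to the point x, -y, -z); pixel columns grow to the right and rows downward; lengths in m; the calibration is good to about 2 mm. A picture is of the moment at which its call begins. camera_info takes no time and is no camera call.
- sign_off(): hands the job in; it is judged then, once.
The state is a dict: "clock": time; "q": joint angles; "joint_velocities": joint speeds; "tau": joint torques, N m; "position": TCP position; "ee_rot": TCP orientation; "force": force on the tool from outside, world axes, zero at the start; "ft_torque": the same for the moment, N m; "grip_width": opening from 0.0 (shut) to 1.0 (fully open); "grasp_force": force on a finger pad.
Only numpy, scipy, OpenCV 4.12 (cv2) and the standard library are available. Lean on these libraries where they do the work, as an engineer would, in place of code of your own. Each camera call takes 0.05 s, during which the arm holds its last target. There are 200 camera calls.

## Working session

There is one attempt and no reset: what is moved stays moved. The work goes in short steps, Python scripts to look and compute and a tool call to move; the robot and the scene stay as the last step left them, time stands still between calls to the robot, and variables do not carry over. Pictures are saved under pics/ and viewed, at most 10 in all, crops included, and the job is handed in when it is done.

Besides the shell and the picture viewer there is one more tool, called after "Call:" as name(argument=value, ...), one argument or row to a line, values as JSON. drive_tool: Moves the arm, as the interface text tells. Its arguments: {"type":"object","properties":{"motion":{"type":"array"},"grip":{"type":"number"},"grip_force":{"type":"number"}},"required":["motion"]}

```bash
mkdir -p pics
cat > h.py <<'E'
import numpy as np,cv2
from scipy.spatial.transform import Rotation as R
from workcell import *
def cam(n):
    i=camera_info(n); o=np.array(i["orientation"],float)
    M=R.from_euler('xyz',o,degrees=True).as_matrix() if o.size==3 else o.reshape(3,3)
    return i,M,np.array(i["xyz"])
def ray(n,u,v):
    i,M,c=cam(n); d=np.stack([(np.asarray(u)-i["cx"])/i["fx"],-(np.asarray(v)-i["cy"])/i["fy"],-np.ones_like(np.asarray(u,float))],-1)
    return c,d@M.T
def plane(n,u,v,z):
    c,d=ray(n,u,v); return c+d*((z-c[2])/d[...,2])[...,None]
def cloud(n,depth):
    v,u=np.mgrid[:420,:560]; c,d=ray(n,u,v); return c+d*depth[...,None]
E
python3 - <<'E'
from h import *
print(read_state(),grip_depth)
for n in("scene","top"):
    p,d=read_camera(n); cv2.imwrite(f"pics/{n}0.png",p[...,::-1]); np.savez(f"{n}0.npz",p=p,d=d); print(camera_info(n))
E
```

```text
{'clock': 0.0, 'q': array([ 5.94389052e+01,  2.01260806e+01,  9.46766373e+01,  8.40198067e-04,
        6.52656325e+01, -4.84886819e+00]), 'joint_velocities': array([-0.02499563, -0.05679138,  0.0554873 , -0.02816757, -0.04282517,
       -0.04334524]), 'tau': array([-1.17461677e-04, -4.97309840e+01, -2.85262102e+01,  6.98366272e-02,
        2.57076637e-02, -1.10965082e-04]), 'position': array([0.23843062, 0.49525013, 0.21808684]), 'ee_rot': array([-1.79931959e+02, -6.53746603e-03,  1.54287418e+02]), 'force': array([0.47985755, 0.4786849 , 0.33382518]), 'ft_torque': array([-0.014922  ,  0.00381772, -0.02819504]), 'grasp_force': 0.0, 'grip_width': 1.003009213893047} -0.0188
{'fx': 484.26202873221206, 'fy': 484.26202873221206, 'cx': 276.6284262269998, 'cy': 218.37446819800164, 'xyz': array([ 0.18420986, -0.6327534 ,  0.8124339 ]), 'orientation': array([ 46.24829575,  -1.19021923, -28.36500578])}
{'fx': 546.9155771741786, 'fy': 546.9155771741786, 'cx': 267.01818113208805, 'cy': 209.74681710911062, 'xyz': array([0.44851643, 0.01705869, 1.39190943]), 'orientation': array([  3.13811145,   0.45907276, -90.14538448])}
```

View pics/scene0.png

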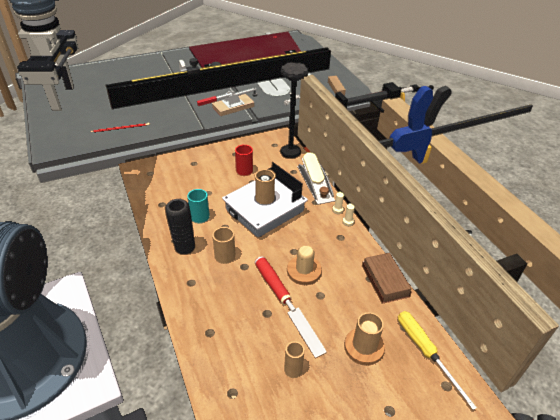

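View pics/top0.png

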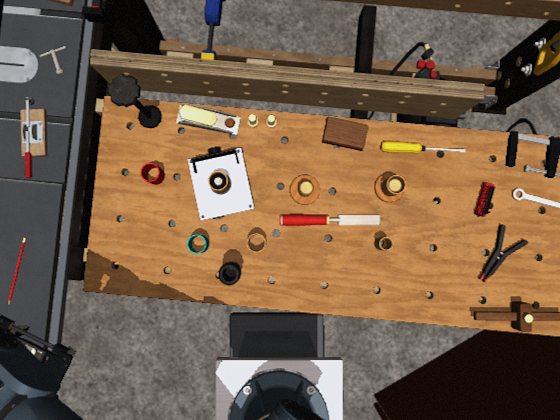

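The scene view has the used sleeve on the drum at (265,187), the new sleeve at (224,245), the empty peg at (305,262), the nozzle at (180,225) and the small sleeve at (294,360). In the top view these are at (219,181), (257,240), (305,188), (229,272) and (384,243). I'll measure next, using rim circles at the measured heights.

Run:
```python
from h import *
T=np.load("top0.npz");S=np.load("scene0.npz")
P=cloud("top",T["d"]);Q=cloud("scene",S["d"])
for k,(u,v,r) in dict(used=(219,181,16),new=(257,240,14),peg=(305,188,9),base=(305,188,20),nozzle=(229,272,16),turq=(198,243,14)).items():
    w=P[v-r:v+r+1,u-r:u+r+1].reshape(-1,3); w=w[w[:,2]>0.008]
    zt=np.percentile(w[:,2],95); a=w[abs(w[:,2]-zt)<.006]
    m=np.zeros((420,560),np.uint8); Z=P[...,2]; m[(abs(Z-zt)<.007)]=255
    k2=np.zeros_like(m); cv2.circle(k2,(u,v),r,255,-1); m&=k2
    pts=np.argwhere(m)[:,::-1].astype(np.float32)
    (cx,cy),rr=cv2.minEnclosingCircle(pts)
    c=plane("top",cx,cy,zt)
    # scene cloud near
    q=Q.reshape(-1,3); q=q[(np.hypot(q[:,0]-c[0],q[:,1]-c[1])<.035)&(q[:,2]>.008)]
    zq=np.percentile(q[:,2],97); b=q[abs(q[:,2]-zq)<.005]
    (x2,y2),r2=cv2.minEnclosingCircle(b[:,:2].astype(np.float32))
    print(k,"top z %.4f"%zt,"c",c.round(4),"r %.4f"%(rr/547*(1.392-zt)),"| scene z %.4f"%zq,np.round([x2,y2,r2],4))
# deck
dk=(abs(P[...,2]-.045)<.01)&(T["p"].min(-1)>150); v,u=np.nonzero(dk); s=(abs(u-219)<45)&(abs(v-181)<45)
print("deck",cv2.minAreaRect(P[v[s],u[s]][:,:2].astype(np.float32)*1000),np.median(P[v[s],u[s],2]))
```

```text
used top z 0.1149 c [0.5883 0.1417 0.1149] r 0.0235 | scene z 0.1135 [0.5897 0.1423 0.0261]
new top z 0.0751 c [0.442  0.0529 0.0751] r 0.0232 | scene z 0.0694 [0.4409 0.0535 0.0244]
peg top z 0.0731 c [ 0.5751 -0.0676  0.0731] r 0.0180 | scene z 0.0687 [ 0.5737 -0.0687  0.0174]
base top z 0.0721 c [ 0.5753 -0.0676  0.0721] r 0.0181 | scene z 0.0687 [ 0.5737 -0.0687  0.0174]
nozzle top z 0.1377 c [0.3716 0.114  0.1377] r 0.0249 | scene z 0.1328 [0.3664 0.1132 0.0249]
turq top z 0.0749 c [0.4402 0.197  0.0749] r 0.0233 | scene z 0.0692 [0.4404 0.1978 0.0246]
deck ((587.8243408203125, 142.39857482910156), (154.55320739746094, 135.57025146484375), 12.15661334991455) 0.04600651654804366
```

Run:
```python
import cv2,numpy as np
a=cv2.imread("pics/top0.png")[140:290,170:330]; cv2.imwrite("pics/crop0.png",cv2.resize(a,None,fx=4,fy=4,interpolation=cv2.INTER_CUBIC)[:600])
```

```text
(no output)
```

View pics/crop0.png

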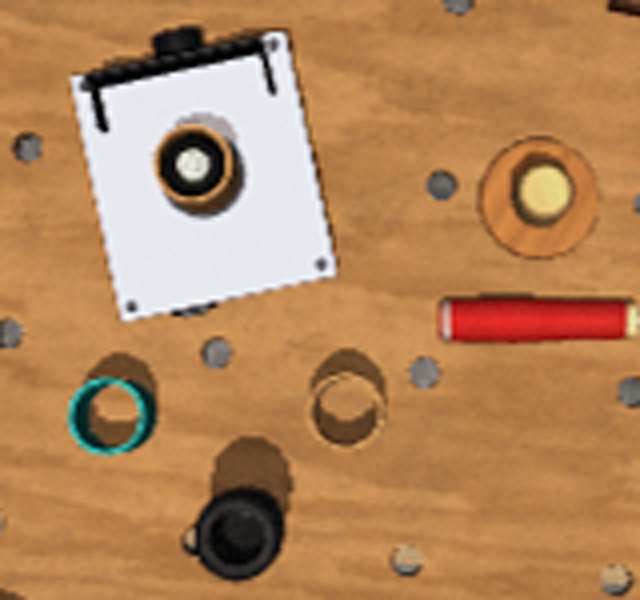

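The crop confirms the layout: sleeve on the drum at about (195,165), hood towards the top at (180,55), so the sander's yaw is about +12°. The bare peg is at (545,195). Next I'll plan the moves.

```bash
cat >> h.py <<'E'
def plan(x,y,z,yaw,n):
    s=read_state(); p=np.array(s["position"]); w=s["ee_rot"][2]; dw=(yaw-w+180)%360-180
    D=(np.array([x,y,z])-p)/n
    out=[]
    for k in range(n):
        a=np.radians(w+dw*k/n); out.append([round(v,2) for v in (100*(D[0]*np.cos(a)+D[1]*np.sin(a)),100*(D[0]*np.sin(a)-D[1]*np.cos(a)),-100*D[2],-dw/n)])
    print(p.round(4),s["ee_rot"].round(2),"F",s["force"].round(1),"t",round(s["clock"],2),"w",round(s["grip_width"],3))
    for i in range(0,n,5): print(out[i:i+5])
E
python3 -c "
from h import *
plan(.588,.142,.165,192,15)"
```

```text
[0.2385 0.4953 0.2182] [-179.94   -0.    154.28] F [-1.1  0.8 -0.3] t 0.1 w 0.999
[[np.float64(-3.12), np.float64(-1.11), np.float64(0.35), np.float64(-2.51)], [np.float64(-3.07), np.float64(-1.25), np.float64(0.35), np.float64(-2.51)], [np.float64(-3.01), np.float64(-1.38), np.float64(0.35), np.float64(-2.51)], [np.float64(-2.95), np.float64(-1.51), np.float64(0.35), np.float64(-2.51)], [np.float64(-2.88), np.float64(-1.64), np.float64(0.35), np.float64(-2.51)]]
[[np.float64(-2.8), np.float64(-1.76), np.float64(0.35), np.float64(-2.51)], [np.float64(-2.72), np.float64(-1.89), np.float64(0.35), np.float64(-2.51)], [np.float64(-2.64), np.float64(-2.0), np.float64(0.35), np.float64(-2.51)], [np.float64(-2.55), np.float64(-2.12), np.float64(0.35), np.float64(-2.51)], [np.float64(-2.45), np.float64(-2.23), np.float64(0.35), np.float64(-2.51)]]
[[np.float64(-2.35), np.float64(-2.33), np.float64(0.35), np.float64(-2.51)], [np.float64(-2.25), np.float64(-2.43), np.float64(0.35), np.float64(-2.51)], [np.float64(-2.14), np.float64(-2.53), np.float64(0.35), np.float64(-2.51)], [np.float64(-2.03), np.float64(-2.62), np.float64(0.35), np.float64(-2.51)], [np.float64(-1.91), np.float64(-2.71), np.float64(0.35), np.float64(-2.51)]]
```

Call:
drive_tool(
  motion=[
    [-3.1, -1.1, 0.3, -2.5],
    [-3.1, -1.25, 0.3, -2.5],
    [-3.0, -1.4, 0.3, -2.5],
    [-2.95, -1.5, 0.3, -2.5],
    [-2.9, -1.6, 0.3, -2.5],
  ],
  grip=0,
)

```text
clock: 0.52
position: [0.356, 0.3767, 0.2033]
ee_rot: [-180.0, -0.0, 166.9]
force: [0.1, 2.1, 0.4]
grip_width: 0.999
grasp_force: 0.0
```

Call:
drive_tool(
  motion=[
    [-2.8, -1.8, 0.3, -2.5],
    [-2.7, -1.9, 0.3, -2.5],
    [-2.6, -2.0, 0.3, -2.5],
    [-2.5, -2.1, 0.3, -2.5],
    [-2.4, -2.2, 0.3, -2.5],
  ],
)

```text
clock: 0.93
position: [0.4707, 0.2588, 0.1883]
ee_rot: [-180.0, -0.0, 179.4]
force: [0.1, 0.2, -0.1]
grip_width: 1.0
grasp_force: 0.0
```

Call:
drive_tool(
  motion=[
    [-2.3, -2.3, 0.4, -2.5],
    [-2.3, -2.4, 0.4, -2.5],
    [-2.1, -2.5, 0.4, -2.5],
    [-1.8, -2.5, 0.4, -2.5],
    [-1.4, -2.0, 0.4, -2.5],
  ],
)

```text
clock: 1.35
position: [0.5781, 0.1482, 0.1681]
ee_rot: [-180.0, -0.0, -168.1]
force: [0.6, 0.1, 0.0]
grip_width: 1.005
grasp_force: 0.0
```

```bash
sed -i 's/round(v,2) for/round(float(v),2) for/' h.py; python3 -c "
from h import *
plan(.5885,.142,.071,192,5)"
```

```text
[0.5781 0.1482 0.1681] [-1.7999e+02 -3.0000e-02 -1.6814e+02] F [0.6 0.1 0. ] t 1.35 w 1.005
[[-0.18, -0.16, 1.94, -0.03], [-0.18, -0.16, 1.94, -0.03], [-0.18, -0.16, 1.94, -0.03], [-0.18, -0.16, 1.94, -0.03], [-0.18, -0.16, 1.94, -0.03]]
```

Call:
drive_tool(
  motion=[
    [-0.45, -0.4, 1.5, 0],
    [-0.45, -0.4, 2.0, 0],
    [0, 0, 2.2, 0],
    [0, 0, 2.2, 0],
    [0, 0, 1.8, 0],
  ],
)

```text
clock: 1.77
position: [0.5869, 0.1439, 0.0697]
ee_rot: [180.0, -0.1, -168.2]
force: [-0.5, -0.2, -0.4]
grip_width: 1.002
grasp_force: 0.0
```

Call:
drive_tool(
  motion=[
    [0, 0, 0, 0],
    [0, 0, 0, 0],
    [0, 0, 0, 0],
    [0, 0, 0, 0],
    [0, 0, 0, 0],
  ],
  grip=140,
  grip_force=25,
)

```text
clock: 2.18
position: [0.5881, 0.1443, 0.0729]
ee_rot: [-180.0, 0.1, -168.2]
force: [0.4, 0.4, 0.1]
grip_width: 0.686
grasp_force: 0.0
```

```bash
python3 -c "
from h import *
s=read_state();print(s['position'],s['force'],s['grip_width'],s['grasp_force'])"
```

```text
[0.58805615 0.14427419 0.07286822] [0.36725188 0.36592392 0.10042745] 0.6864430870368486 0.0
```

Call:
drive_tool(
  motion=[
    [0, -0.2, 0, 0],
    [0, 0, 0, 0],
    [0, 0, 0, 0],
    [0, 0, 0, 0],
    [0, 0, 0, 0],
  ],
  grip=200,
)

```text
clock: 2.6
position: [0.5881, 0.1424, 0.0721]
ee_rot: [180.0, 0.0, -168.2]
force: [-0.9, 1.6, 6.1]
grip_width: 0.506
grasp_force: 25.0
```

Call:
drive_tool(
  motion=[
    [0, 0, 0, 0],
    [0, 0, 0, 0],
    [0, 0, 0, 0],
    [0, 0, -0.3, 0],
    [0, 0, -0.3, 0],
  ],
)

```text
clock: 3.02
position: [0.5876, 0.1423, 0.0771]
ee_rot: [180.0, -0.0, -168.2]
force: [2.2, 3.5, -7.0]
grip_width: 0.509
grasp_force: 25.0
```

Call:
drive_tool(
  motion=[
    [0, 0, -1.2, 0],
    [0, 0, -1.8, 0],
    [0, 0, -2.0, 0],
    [0, 0, -2.0, 0],
    [0, 0, -2.0, 0],
  ],
)

```text
clock: 3.43
position: [0.5876, 0.1418, 0.169]
ee_rot: [-180.0, -0.0, -168.2]
force: [-0.6, -0.2, -1.0]
grip_width: 0.509
grasp_force: 25.0
```

Run:
```python
from h import *
plan(.5745,-.0678,.165,192,10)
p,d=read_camera("scene"); cv2.imwrite("pics/s1.png",p[...,::-1])
p,d=read_camera("top"); np.savez("top1.npz",p=p,d=d)
```

```text
[0.5876 0.1418 0.169 ] [-1.7997e+02 -3.0000e-02 -1.6821e+02] F [-0.6 -0.2 -1. ] t 3.43 w 0.509
[[0.56, -2.03, 0.04, -0.02], [0.56, -2.03, 0.04, -0.02], [0.56, -2.03, 0.04, -0.02], [0.56, -2.02, 0.04, -0.02], [0.56, -2.02, 0.04, -0.02]]
[[0.56, -2.02, 0.04, -0.02], [0.56, -2.02, 0.04, -0.02], [0.56, -2.02, 0.04, -0.02], [0.56, -2.02, 0.04, -0.02], [0.56, -2.02, 0.04, -0.02]]
```

View pics/s1.png

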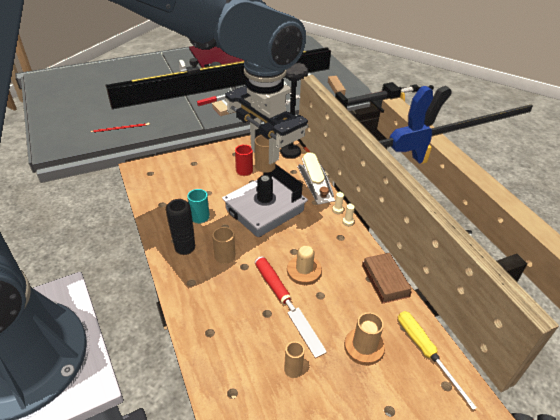

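The sleeve is held and lifted clear, with the bare drum visible at (265,188). I'll move to the peg and refine its centre from the base disc in both views.

Call:
drive_tool(
  motion=[
    [0.3, -1.2, 0, 0],
    [0.7, -2.4, 0, 0],
    [0.7, -2.6, 0, 0],
    [0.7, -2.6, 0, 0],
    [0.7, -2.6, 0, 0],
  ],
)

```text
clock: 3.95
position: [0.5796, 0.0222, 0.1661]
ee_rot: [180.0, -0.2, -168.2]
force: [1.3, -0.5, -1.2]
grip_width: 0.509
grasp_force: 25.0
```

Call:
drive_tool(
  motion=[
    [0.7, -2.6, 0, 0],
    [0.7, -2.6, 0, 0],
    [0.6, -2.0, 0, 0],
    [0.3, -1.0, 0, 0],
    [0, 0, 0, 0],
  ],
)

```text
clock: 4.37
position: [0.5742, -0.0628, 0.1666]
ee_rot: [180.0, -0.1, -168.4]
force: [-0.3, -0.4, -0.7]
grip_width: 0.51
grasp_force: 25.0
```

Run:
```python
from h import *
T=np.load("top0.npz");S=np.load("scene0.npz")
print("crop-eye base", plane("top",304.75,189.25,.014))
for n,A in(("top",T),("scene",S)):
    P=cloud(n,A["d"]); near=(np.hypot(P[...,0]-.5745,P[...,1]+.068)<.06)
    hsv=cv2.cvtColor(A["p"],cv2.COLOR_RGB2HSV)
    m=near&(P[...,2]>.007)&(P[...,2]<.03); v,u=np.nonzero(m)
    print(n,"base z",np.median(P[m][:,2]))
    q=plane(n,u,v,.014)[:,:2]; print(cv2.minEnclosingCircle(q.astype(np.float32)))
    h=cv2.convexHull(q.astype(np.float32)); print(cv2.fitEllipse(h))
    m=near&(P[...,2]>.060); v,u=np.nonzero(m); q=P[m]; zt=np.percentile(q[:,2],90); k=q[:,2]>zt-.004
    q=plane(n,u[k],v[k],.069)[:,:2]; print("pegtop",zt,cv2.minEnclosingCircle(q.astype(np.float32)),q.mean(0))
plan(.5745,-.0678,.165,192,5)
```

```text
crop-eye base [ 0.57568161 -0.06757802  0.014     ]
top base z 0.014646502276827733
((0.5754852890968323, -0.07044243812561035), 0.05765897408127785)
((0.5752350091934204, -0.07018797099590302), (0.1089797243475914, 0.11339999735355377), 117.27367401123047)
pegtop 0.072851174834309 ((0.5760757327079773, -0.06726773828268051), 0.017777597531676292) [ 0.57636553 -0.06796082]
scene base z 0.012835642973274553
((0.5726068019866943, -0.07148729264736176), 0.039492007344961166)
((0.5726574659347534, -0.07120703160762787), (0.07396014034748077, 0.07910008728504181), 141.52525329589844)
pegtop 0.06909933726987952 ((0.5722652673721313, -0.0709754079580307), 0.017091577872633934) [ 0.57320912 -0.07071231]
[ 0.5742 -0.0628  0.1666] [ 1.7998e+02 -1.1000e-01 -1.6835e+02] F [-0.3 -0.4 -0.7] t 4.37 w 0.51
[[0.01, -0.1, 0.03, -0.07], [0.01, -0.1, 0.03, -0.07], [0.01, -0.1, 0.03, -0.07], [0.01, -0.1, 0.03, -0.07], [0.01, -0.1, 0.03, -0.07]]
```

Call:
drive_tool(
  motion=[
    [0, -0.6, 1.0, 0],
    [0, 0, 2.0, 0],
    [0, 0, 2.0, 0],
    [0, 0, 1.3, 0],
    [0, 0, 0, 0],
  ],
)

```text
clock: 4.78
position: [0.5744, -0.0653, 0.101]
ee_rot: [179.9, -0.3, -168.1]
force: [-0.4, 0.2, -0.4]
grip_width: 0.51
grasp_force: 25.0
```

Call:
drive_tool(
  motion=[
    [0, 0, 0.3, 0],
    [0, 0, 0.3, 0],
    [0, 0, 0.3, 0],
    [0, 0, 0.2, 0],
    [0, 0, 0, 0],
  ],
)

```text
clock: 5.2
position: [0.5763, -0.0665, 0.0936]
ee_rot: [-180.0, 0.0, -168.2]
force: [-0.1, 0.0, -1.0]
grip_width: 0.512
grasp_force: 25.0
```

Call:
drive_tool(
  motion=[
    [0, 0, 0.3, 0],
    [0, 0, 0.3, 0],
    [0, 0, 0.2, 0],
    [0, 0, 0, 0],
    [0, 0, 0, 0],
  ],
)

```text
clock: 5.62
position: [0.5762, -0.0666, 0.0855]
ee_rot: [180.0, -0.0, -168.2]
force: [-0.4, 0.4, -1.3]
grip_width: 0.507
grasp_force: 25.0
```

Call:
drive_tool(
  motion=[
    [0, 0, 0.6, 0],
    [0, 0, 0.8, 0],
    [0, 0, 0.8, 0],
    [0, 0, 0.8, 0],
    [0, 0, 0.5, 0],
  ],
)

```text
clock: 6.03
position: [0.5757, -0.0665, 0.0491]
ee_rot: [180.0, -0.1, -168.2]
force: [-0.2, 0.5, 0.2]
grip_width: 0.511
grasp_force: 25.0
```

Call:
drive_tool(
  motion=[
    [0, 0, 0.2, 0],
    [0, 0, 0.2, 0],
    [0, 0, 0.2, 0],
    [0, 0, 0, 0],
    [0, 0, 0, 0],
  ],
)

```text
clock: 6.45
position: [0.5764, -0.0666, 0.0448]
ee_rot: [-180.0, 0.0, -168.2]
force: [-0.3, 0.2, -0.9]
grip_width: 0.509
grasp_force: 25.0
```

Call:
drive_tool(
  motion=[
    [0, 0, 0.15, 0],
    [0, 0, 0.15, 0],
    [0, 0, 0.1, 0],
    [0, 0, 0, 0],
    [0, 0, 0, 0],
  ],
)

```text
clock: 6.87
position: [0.5764, -0.0666, 0.0411]
ee_rot: [-180.0, 0.0, -168.2]
force: [-2.8, -0.0, 4.6]
grip_width: 0.509
grasp_force: 25.0
```

Run:
```python
from h import *
p,d=read_camera("scene"); cv2.imwrite("pics/s2.png",cv2.resize(p[150:330,220:420,::-1],None,fx=3,fy=3))
print(read_state()['position'],read_state()['force'])
```

```text
[ 0.57637368 -0.06661636  0.0411242 ] [-1.24894126  1.57383768  3.67089762]
```

View pics/s2.png

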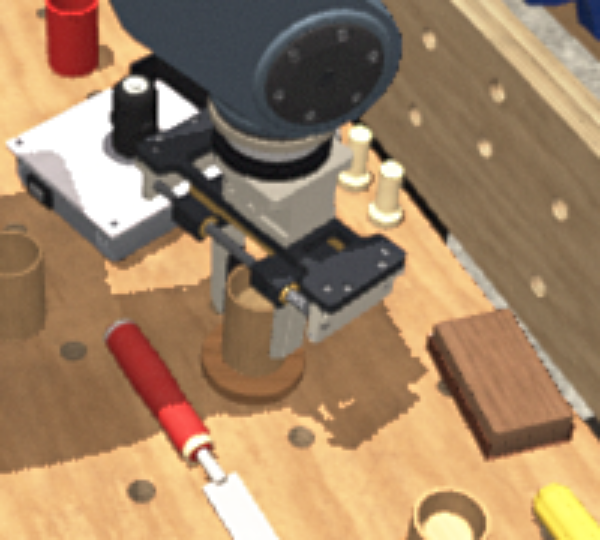

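The used sleeve is seated on the base disc (crop around 250,340) with the peg inside it. Releasing.

Call:
drive_tool(
  motion=[
    [0, 0, 0, 0],
    [0, 0, 0, 0],
    [0, 0, 0, 0],
    [0, 0, 0, 0],
    [0, 0, 0, 0],
  ],
  grip=0,
)

```text
clock: 7.33
position: [0.5763, -0.0666, 0.0405]
ee_rot: [180.0, -0.0, -168.2]
force: [-0.2, 0.1, 0.2]
grip_width: 0.815
grasp_force: 0.0
```

Call:
drive_tool(
  motion=[
    [0, 0, 0, 0],
    [0, 0, -1.0, 0],
    [0, 0, -2.5, 0],
    [0, 0, -3.5, 0],
    [0, 0, -4.0, 0],
  ],
)

```text
clock: 7.75
position: [0.5753, -0.0664, 0.1514]
ee_rot: [179.9, -0.1, -168.2]
force: [0.3, -0.1, -0.1]
grip_width: 0.996
grasp_force: 0.0
```

```bash
python3 -c "
from h import *
plan(.442,.0529,.165,139,10)"
```

```text
[ 0.5753 -0.0664  0.1514] [ 1.7994e+02 -1.4000e-01 -1.6821e+02] F [ 0.3 -0.1 -0.1] t 7.75 w 0.996
[[1.06, 1.44, -0.14, 5.28], [1.19, 1.34, -0.14, 5.28], [1.31, 1.22, -0.14, 5.28], [1.41, 1.1, -0.14, 5.28], [1.51, 0.96, -0.14, 5.28]]
[[1.59, 0.82, -0.14, 5.28], [1.66, 0.67, -0.14, 5.28], [1.71, 0.51, -0.14, 5.28], [1.75, 0.35, -0.14, 5.28], [1.78, 0.19, -0.14, 5.28]]
```

Call:
drive_tool(
  motion=[
    [1.1, 1.4, -0.2, 5.3],
    [1.2, 1.3, -0.2, 5.3],
    [1.3, 1.2, -0.2, 5.3],
    [1.4, 1.1, -0.1, 5.3],
    [1.5, 1.0, -0.1, 5.3],
  ],
)

```text
clock: 8.17
position: [0.509, -0.0071, 0.1595]
ee_rot: [180.0, 0.0, 165.0]
force: [-0.2, -0.7, -0.5]
grip_width: 1.004
grasp_force: 0.0
```

Call:
drive_tool(
  motion=[
    [1.6, 0.8, -0.2, 5.3],
    [1.7, 0.7, 0, 5.3],
    [1.7, 0.5, 0, 5.3],
    [1.7, 0.3, 0, 5.3],
    [1.5, 0.2, 0, 5.3],
  ],
)

```text
clock: 8.58
position: [0.4445, 0.0506, 0.1613]
ee_rot: [180.0, 0.0, 138.5]
force: [0.7, -1.1, 0.3]
grip_width: 1.0
grasp_force: 0.0
```

Run:
```python
from h import *
p,d=read_camera("scene"); P=cloud("scene",d)
q=P.reshape(-1,3)
for n,x,y in(("new",.442,.053),("used",.5755,-.067)):
    b=q[(np.hypot(q[:,0]-x,q[:,1]-y)<.035)&(q[:,2]>.02)]; zq=np.percentile(b[:,2],97); b=b[abs(b[:,2]-zq)<.005]
    print(n,zq,cv2.minEnclosingCircle(b[:,:2].astype(np.float32)))
plan(.442,.0529,.027,139,5)
```

```text
new 0.48066466138928626 ((0.4494639039039612, 0.05984034389257431), 0.02956743724644184)
used 0.08308743930434156 ((0.5749555826187134, -0.06777270138263702), 0.025120465084910393)
[0.4429 0.0518 0.1612] [-1.7999e+02 -5.0000e-02  1.3815e+02] F [-0.1  0.8 -0.1] t 8.63 w 0.998
[[0.03, 0.0, 2.68, -0.17], [0.03, 0.0, 2.68, -0.17], [0.03, 0.0, 2.68, -0.17], [0.03, 0.0, 2.68, -0.17], [0.03, 0.0, 2.68, -0.17]]
```

Call:
drive_tool(
  motion=[
    [0.1, 0, 2.5, 0],
    [0, 0, 3.5, 0],
    [0, 0, 3.3, 0],
    [0, 0, 2.5, 0],
    [0, 0, 1.6, 0],
  ],
)

```text
clock: 9.05
position: [0.4441, 0.0505, 0.0248]
ee_rot: [-179.9, -0.1, 138.9]
force: [-0.4, -0.2, 0.7]
grip_width: 1.003
grasp_force: 0.0
```

Call:
drive_tool(
  motion=[
    [0, 0, 0, 0],
    [0, 0, 0, 0],
    [0, 0, 0, 0],
    [0, 0, 0, 0],
    [0, 0, 0, 0],
  ],
  grip=200,
  grip_force=30,
)

```text
clock: 9.47
position: [0.4453, 0.0507, 0.0278]
ee_rot: [179.9, 0.1, 138.8]
force: [-0.4, 0.4, 0.2]
grip_width: 0.694
grasp_force: 0.0
```

Call:
drive_tool(
  motion=[
    [0, 0, 0, 0],
    [0, 0, 0, 0],
    [0, 0, 0, 0],
    [0, 0, 0, 0],
    [0, 0, 0, 0],
  ],
)

```text
clock: 9.88
position: [0.445, 0.0508, 0.0271]
ee_rot: [180.0, 0.0, 138.8]
force: [-0.5, 0.7, 6.9]
grip_width: 0.507
grasp_force: 30.0
```

Call:
drive_tool(
  motion=[
    [0, 0, -1.0, 0],
    [0, 0, -2.5, 0],
    [0, 0, -3.5, 0],
    [0, 0, -4.0, 0],
    [0, 0, -4.0, 0],
  ],
)

```text
clock: 10.3
position: [0.4437, 0.0507, 0.1786]
ee_rot: [-179.9, -0.1, 138.8]
force: [0.9, -0.2, -1.3]
grip_width: 0.508
grasp_force: 30.0
```

Run:
```python
from h import *
plan(.588,.142,.175,192,10)
p,d=read_camera("scene"); cv2.imwrite("pics/s3.png",p[...,::-1]); np.savez("s3.npz",p=p,d=d)
```

```text
[0.4437 0.0507 0.1786] [-1.7995e+02 -5.0000e-02  1.3879e+02] F [ 0.9 -0.2 -1.3] t 10.3 w 0.508
[[-0.48, 1.64, 0.04, -5.32], [-0.63, 1.59, 0.04, -5.32], [-0.78, 1.52, 0.04, -5.32], [-0.92, 1.44, 0.04, -5.32], [-1.05, 1.35, 0.04, -5.32]]
[[-1.17, 1.25, 0.04, -5.32], [-1.28, 1.13, 0.04, -5.32], [-1.38, 1.01, 0.04, -5.32], [-1.46, 0.88, 0.04, -5.32], [-1.54, 0.74, 0.04, -5.32]]
```

View pics/s3.png

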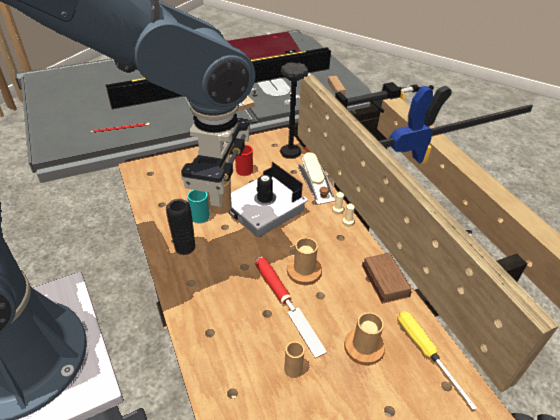

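The used sleeve stands seated on the peg at (305,257), the nozzle is undisturbed, and the new sleeve is in the gripper at (215,190). On to the drum.

Call:
drive_tool(
  motion=[
    [-0.5, 1.6, 0, -5.3],
    [-0.6, 1.6, 0, -5.3],
    [-0.8, 1.5, 0, -5.3],
    [-0.9, 1.45, 0, -5.3],
    [-1.05, 1.35, 0, -5.3],
  ],
)

```text
clock: 10.77
position: [0.5168, 0.0966, 0.1769]
ee_rot: [-180.0, -0.0, 165.6]
force: [0.1, -0.5, -0.1]
grip_width: 0.51
grasp_force: 30.0
```

Call:
drive_tool(
  motion=[
    [-1.2, 1.25, 0, -5.3],
    [-1.3, 1.1, 0, -5.3],
    [-1.4, 1.0, 0, -5.3],
    [-1.4, 0.9, 0, -5.3],
    [-1.5, 0.7, 0, -5.3],
  ],
)

```text
clock: 11.18
position: [0.5888, 0.1413, 0.1767]
ee_rot: [-180.0, -0.0, -167.9]
force: [0.3, -0.9, -0.2]
grip_width: 0.51
grasp_force: 30.0
```

Call:
drive_tool(
  motion=[
    [0, 0, 0.5, 0],
    [0, 0, 0.5, 0],
    [0, 0, 0, 0],
    [0, 0, 0, 0],
    [0, 0, 0, 0],
  ],
)

```text
clock: 11.6
position: [0.588, 0.1404, 0.1668]
ee_rot: [-180.0, -0.0, -168.3]
force: [-0.1, -0.3, -0.6]
grip_width: 0.513
grasp_force: 30.0
```

Run:
```python
from h import *
plan(.588,.142,.14,192,5)
p,d=read_camera("scene"); np.savez("s4.npz",p=p,d=d); cv2.imwrite("pics/s4.png",cv2.resize(p[90:240,180:340,::-1],None,fx=4,fy=4))
P=cloud("scene",d); z=P[...,2]
x=P[...,0];y=P[...,1]
# visible sleeve side: brown points, lower 15 mm; drum black points
hsv=cv2.cvtColor(p,cv2.COLOR_RGB2HSV)
near=np.hypot(x-.588,y-.142)<.04
for n,lo,hi in(("sleeve",.13,.165),("drum",.06,.098)):
    m=near&(z>lo)&(z<hi); 
    if n=="sleeve": m&=(hsv[...,1]>70)
    q=P[m][:,:2]; A=np.c_[2*q,np.ones(len(q))]
    s=np.linalg.lstsq(A,(q**2).sum(1),rcond=None)[0]; print(n,len(q),s[:2],np.sqrt(s[2]+s[:2]@s[:2]))
    v,u=np.nonzero(m); print(u.min(),u.max(),v.min(),v.max())
```

```text
[0.588  0.1404 0.1668] [-1.8000e+02 -2.0000e-02 -1.6831e+02] F [-0.1 -0.3 -0.6] t 11.6 w 0.513
[[-0.01, 0.03, 0.54, -0.06], [-0.01, 0.03, 0.54, -0.06], [-0.01, 0.03, 0.54, -0.06], [-0.01, 0.03, 0.54, -0.06], [-0.01, 0.03, 0.54, -0.06]]
sleeve 186 [0.58189395 0.13784188] 0.02194209991345715
253 273 161 174
drum 209 [0.58698148 0.14122338] 0.017886417409756442
256 272 179 198
```

View pics/s4.png

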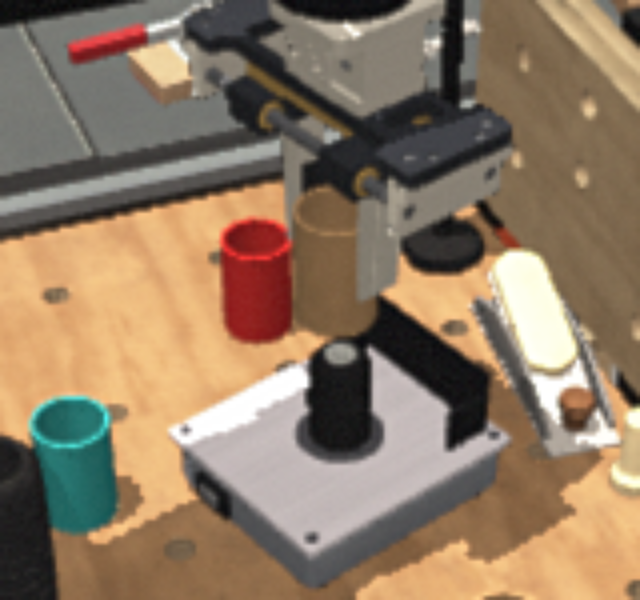

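The sleeve sits above the drum (crop 335,270 versus drum 340,390). The fits put it about 4–5 mm short in −x, which matches the off-centre grasp, so I'll correct for that and lower.

Call:
drive_tool(
  motion=[
    [-0.2, 0.1, 0.5, 0],
    [-0.2, 0.05, 1.0, 0],
    [0, 0, 1.0, 0],
    [0, 0, 0.2, 0],
    [0, 0, 0, 0],
  ],
)

```text
clock: 12.07
position: [0.5914, 0.1429, 0.1381]
ee_rot: [180.0, -0.1, -168.2]
force: [1.1, -0.2, -1.1]
grip_width: 0.507
grasp_force: 30.0
```

Call:
drive_tool(
  motion=[
    [0, 0, 0.3, 0],
    [0, 0, 0.3, 0],
    [0, 0, 0.3, 0],
    [0, 0, 0, 0],
    [0, 0, 0, 0],
  ],
)

```text
clock: 12.48
position: [0.592, 0.1431, 0.1306]
ee_rot: [180.0, -0.0, -168.2]
force: [-0.2, 0.0, -1.2]
grip_width: 0.506
grasp_force: 30.0
```

Call:
drive_tool(
  motion=[
    [0, 0, 0.2, 0],
    [0, 0, 0.2, 0],
    [0, 0, 0.2, 0],
    [0, 0, 0, 0],
    [0, 0, 0, 0],
  ],
)

```text
clock: 12.9
position: [0.592, 0.1431, 0.1245]
ee_rot: [180.0, -0.0, -168.2]
force: [-0.3, -0.1, -0.3]
grip_width: 0.508
grasp_force: 30.0
```

Call:
drive_tool(
  motion=[
    [0, 0, 0.3, 0],
    [0, 0, 0.4, 0],
    [0, 0, 0.4, 0],
    [0, 0, 0.3, 0],
    [0, 0, 0, 0],
  ],
)

```text
clock: 13.32
position: [0.5918, 0.143, 0.1098]
ee_rot: [180.0, -0.1, -168.2]
force: [-0.1, -0.6, -1.2]
grip_width: 0.506
grasp_force: 30.0
```

Call:
drive_tool(
  motion=[
    [0, 0, 0.3, 0],
    [0, 0, 0.3, 0],
    [0, 0, 0.3, 0],
    [0, 0, 0.3, 0],
    [0, 0, 0.3, 0],
  ],
)

```text
clock: 13.73
position: [0.5928, 0.1435, 0.0961]
ee_rot: [180.0, 0.1, -168.2]
force: [0.7, 2.5, 5.5]
grip_width: 0.506
grasp_force: 30.0
```

Pad force has appeared, so the sleeve is passing the pads. I'll keep pushing.

Call:
drive_tool(
  motion=[
    [0, 0, 0.35, 0],
    [0, 0, 0.35, 0],
    [0, 0, 0.35, 0],
    [0, 0, 0.3, 0],
    [0, 0, 0.3, 0],
  ],
)

```text
clock: 14.15
position: [0.5928, 0.1435, 0.0796]
ee_rot: [180.0, 0.1, -168.2]
force: [1.6, 2.5, 5.9]
grip_width: 0.513
grasp_force: 30.0
```

Call:
drive_tool(
  motion=[
    [0, 0, 0.2, 0],
    [0, 0, 0.2, 0],
    [0, 0, 0.1, 0],
    [0, 0, 0, 0],
    [0, 0, 0, 0],
  ],
)

```text
clock: 14.57
position: [0.5925, 0.1433, 0.0741]
ee_rot: [180.0, 0.1, -168.2]
force: [3.6, 4.7, 0.7]
grip_width: 0.508
grasp_force: 30.0
```

Call:
drive_tool(
  motion=[
    [0, 0, 0.1, 0],
    [0, 0, 0.1, 0],
    [0, 0, 0.1, 0],
    [0, 0, 0, 0],
    [0, 0, 0, 0],
  ],
)

```text
clock: 14.98
position: [0.5927, 0.1433, 0.0721]
ee_rot: [180.0, 0.1, -168.2]
force: [0.3, 3.5, 10.4]
grip_width: 0.507
grasp_force: 30.0
```

Call:
drive_tool(
  motion=[
    [0, 0, 0.1, 0],
    [0, 0, 0.1, 0],
    [0, 0, 0, 0],
    [0, 0, 0, 0],
    [0, 0, 0, 0],
  ],
)

```text
clock: 15.4
position: [0.5928, 0.1434, 0.0719]
ee_rot: [-180.0, 0.1, -168.2]
force: [-6.8, 2.3, 29.1]
grip_width: 0.509
grasp_force: 30.0
```

The tool has stopped and force is rising, so the sleeve is seated. Easing off and releasing.

Call:
drive_tool(
  motion=[
    [0, 0, -0.2, 0],
    [0, 0, 0, 0],
    [0, 0, 0, 0],
    [0, 0, 0, 0],
    [0, 0, 0, 0],
  ],
  grip=0,
)

```text
clock: 15.82
position: [0.5916, 0.1428, 0.0705]
ee_rot: [-180.0, -0.1, -168.2]
force: [-0.3, -0.0, 0.3]
grip_width: 0.817
grasp_force: 0.0
```

Call:
drive_tool(
  motion=[
    [0, 0, 0, 0],
    [0, 0, 0, 0],
    [0, 0, -1.0, 0],
    [0, 0, -2.5, 0],
    [0, 0, -3.5, 0],
  ],
)

```text
clock: 16.23
position: [0.5907, 0.1428, 0.1403]
ee_rot: [180.0, -0.3, -168.2]
force: [0.2, -0.4, 0.6]
grip_width: 0.998
grasp_force: 0.0
```

Call:
drive_tool(
  motion=[
    [0, 0, -3.5, 0],
    [0, 0, -3.0, 0],
    [0, 0, -1.0, 0],
    [0, 0, 0, 0],
    [0, 0, 0, 0],
  ],
)

```text
clock: 16.65
position: [0.5918, 0.143, 0.2158]
ee_rot: [180.0, -0.0, -168.2]
force: [-1.0, -0.2, -0.8]
grip_width: 1.0
grasp_force: 0.0
```

Run:
```python
from h import *
p,d=read_camera("scene"); cv2.imwrite("pics/s5.png",p[...,::-1])
q=cloud("scene",d).reshape(-1,3)
for n,x,y in(("new",.588,.142),("used",.5755,-.067)):
    b=q[(np.hypot(q[:,0]-x,q[:,1]-y)<.035)&(q[:,2]>.02)&(q[:,2]<.15)]; zq=np.percentile(b[:,2],97); b=b[abs(b[:,2]-zq)<.005]
    print(n,zq,cv2.minEnclosingCircle(b[:,:2].astype(np.float32)))
```

```text
new 0.11411043720120786 ((0.5879346132278442, 0.14195238053798676), 0.025428317487239838)
used 0.0833587680221348 ((0.5747207999229431, -0.06750984489917755), 0.024410540238022804)
```

View pics/s5.png

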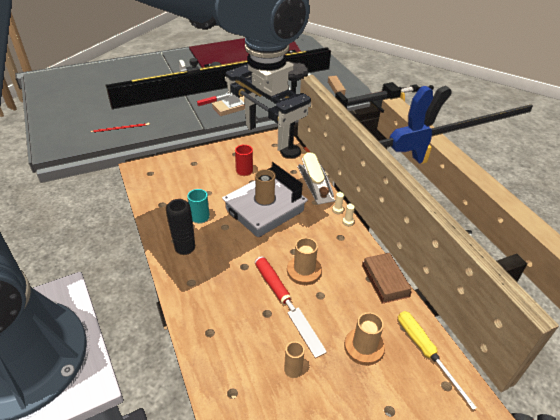

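The new sleeve is home on the drum at (265,187), its rim at 0.114 m against 0.1135 m for the old one. The used sleeve is on the peg at (305,257), the other items are in place, and the gripper is clear.

```bash
python3 -c "
from workcell import *
print(sign_off())"
```

```text
the job is handed in; nothing more can be done
None
```

The used sleeve is stored on the formerly empty peg, the new sleeve is fully home on the drum, nothing else looked disturbed in the last picture, and the job is handed in; no verdict came back.

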